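# Clip down the lid of the large hardware bin

### The arm

A 6-joint arm with a two-finger parallel gripper is mounted at the origin on a cart in front of the work surface, level with it; the furniture and walls round the work are solid. World frame = base frame: x ahead of the robot, y to its left, z up, the work surface at z = 0. Lengths are in m, angles in rad, forces in N, time in s.
With the tool pointing down it reaches from about 0.3 to 0.775 m from the base axis. Payload 14.6 kg.
Tool frame: the origin (TCP) lies between the finger pads; the fingertips stand 25 mm ahead of it and the grasp point (between the pads) lies 6 mm ahead of it; z points along the fingers, x is the direction in which the jaws open and shut, and the axes are right-handed (so a half turn about z gives the same grasp; the last joint's range is limited). The gripper opens to 94 mm and grips with 3 to 60 N. Pads are 16 mm wide; open, the fingers measure 119 mm over their backs; the gripper's body (75 mm by 177 mm) begins 78 mm behind the grasp point.
Start: joints at [-1.346, 0.3, 1.521, -0, 1.321, -0.067], TCP at [0.158, -0.527, 0.23] pointing down, gripper open.
Joint ranges: [-3.03, 3.03], [-0.79, 2.21], [0.23, 2.52], [-1.04, 4.18], [0, 3.07], [-2.55, 2.55]. Speed limits (rad/s): [2.22, 2.22, 2.57, 3.14, 3.14, 3.14].

### API

Orientations are given as a unit quaternion [w, x, y, z].
In Python, from rig import manip gives the robot as it stands.
- The arm moves only by the tool carry_out, never from a script. Its argument "increments" is a list of rows, each a list of 3 entries, a list of its own where there are three numbers: the finger opening in mm, from 0 to 94, then the shift along the tool's x, y, z in mm, then the turn about the tool's z in degrees. In form: [[jaw, [tx, ty, tz], turn], ...]. A call has exactly 8 rows; each row is the pose to reach, as a shift and turn from the pose commanded when the call began, along the tool's axes at that moment; what a row does not reach only later rows make up. A row lasts 1/10 s, in which the tool goes at most 50 mm and 8.59 degrees, less where a joint would pass 70% of its speed; a pose out of reach is approached as far as the arm can. A call with a gripper value outside its range is refused whole. The fingers move at their own pace and stop on an object; "force" is the grip in N (left out, the last holds). Time passes only in rows, so rows that repeat a pose let the fingers close, or fill a call up. It gives the time, the measured TCP pose, the force and the opening at its end, in the units of the state.
- manip.get_obs(): the state, without advancing time (a new reading comes with each control period).
- manip.read_camera(name): name is "side" or "top"; returns a dict with "color" (420x560x3 uint8, red, green, blue), "z_map" (420x560 float32, m along the optical axis (not along the pixel's ray), 0 where there is no reading), "fx", "fy", "cx", "cy" (pixels), "T" (4x4, takes a point from camera to world coordinates). Camera axes: x right, y down, z forward; pixel columns grow to the right and rows downward; lengths in m; the calibration is good to about 2 mm. A picture is of the moment at which its call begins.
- manip.job_done(): hands the job in, once; it reports no verdict.
The state is a dict: "time_s": time; "qpos": joint angles; "joint_vel": joint speeds; "effort": joint torques, N m; "position": TCP position; "ee_rot": TCP orientation; "ft_force": force on the tool from outside, world axes, zero at the start; "torque": the same for the moment, N m; "grip_width": finger opening in m.
Only numpy, scipy, OpenCV 4.12 (cv2) and the standard library are available. Lean on these libraries where they do the work, as an engineer would, in place of code of your own. Each camera call takes 0.05 s, during which the arm holds its last target.

### The job

The larger of the two lidded storage bins, the oblong one, is full and ready to go on the shelf: fold down all three of its clip flaps, on the front and on both ends, until each lies flat against the side of the bin. Leave the bin about where it stands, and leave the smaller square bin where it is with its clips open.

Things in the scene. Friction and masses are not known exactly. Their poses are not given: they have to be found in the camera images.
- large_bin: Oblong grey lidded bin, loose, about 2 kg, lid shut: 104 mm along its x, 144 along its y, 75 high. Origin: centre of its underside; z up, -x is the front (towards the robot, turned up to 0.3 rad), +y the left end, -y the right. Three black flaps, each centred on its side, 50 wide, 36 mm long from the hinge axis, 4 mm thick (2 mm either side of the axis)
- clip_front (a joint): Angle of the flap on the front (-x) side, rad: 0 = folded down flat against the side; 1.57 = straight out, level; more = outwards and up (stop 2.4). Starts between 1.5 and 2.2. Its level hinge axis lies at the lid's edge, 66 mm above the bench and 55 mm in front of the bin's origin. Stiff hinge (0.03 N m): the flap stays where it is left, no spring or snap
- clip_left (a joint): The same for the flap on the left (+y) end of the large bin; its hinge axis lies 66 mm above the bench and 75 mm from the bin's origin towards +y
- clip_right (a joint): The same for the flap on the right (-y) end of the large bin; its hinge axis lies 66 mm above the bench and 75 mm from the bin's origin towards -y
- small_bin: A smaller square grey lidded bin, 80 x 80 mm and 55 mm high, loose, 0.8 kg, with two flaps 36 mm wide and 26 mm long on its front (-x) and back (+x). Origin at the centre of its underside. The two bins may stand in either order, about 0.25 to 0.3 m apart
- small_clip_front (a joint): Angle of the small bin's front flap, rad, 0 = folded down; it starts open, between 1.5 and 2.2, and must stay open
- small_clip_back (a joint): The same for the small bin's back flap
Mind the look-alikes: they are no part of the job. Leave any blue or purple look-alike of the small_bin alone.

How it is judged:
By the outcome, as a careful person would: the job done as asked, in the order asked, and still so for the second after the job is handed in, with the robot touching nothing.
It also fails if it takes over 48 s, if anything falls off the work surface, if the arm or the gripper's body presses on something with over 40 N, if the wrist force passes 120 N, or if a joint passes its speed limit or range.

## Working session

There is one attempt and no reset: what is moved stays moved. The work goes in short steps, Python scripts to look and compute and a tool call to move; the robot and the scene stay as the last step left them, time stands still between calls to the robot, and variables do not carry over. Pictures are saved under pics/ and viewed, and the job is handed in when it is done.

Besides the shell and the picture viewer there is one more tool, called after "Emit:" by a JSON object that holds its "op" and its "data", one argument or row to a line. carry_out: Moves the arm, as the interface text tells. Its arguments: {"type":"object","properties":{"increments":{"type":"array","items":{"type":"array"}},"force":{"type":"number"}},"required":["increments"]}

```bash
mkdir -p pics
python3 - <<'E'
from rig import manip
import cv2,numpy as np
o=manip.get_obs();print(o['time_s'],o['position'],o['ee_rot'],o['grip_width'])
for n in('top','side'):
    c=manip.read_camera(n);cv2.imwrite(f'pics/{n}0.png',c['color'][:,:,::-1]);np.savez(f'{n}0.npz',**c)
    print(n,c['fx'],c['fy'],c['cx'],c['cy'],np.round(c['T'],3).tolist())
E
```

```text
0.0 [ 0.15816893 -0.52653547  0.22989225] [-3.58666513e-04  8.02395842e-01 -5.96791916e-01 -4.38290086e-04] 0.09378360933522081
top 483.61619228813106 483.61619228813106 271.5948148191028 213.9396117879299 [[-0.025, -0.98, 0.196, 0.318], [-1.0, 0.026, 0.003, 0.115], [-0.008, -0.196, -0.981, 1.105], [0.0, 0.0, 0.0, 1.0]]
side 430.6277252312298 430.6277252312298 272.105725621669 208.51365403532327 [[-0.987, -0.101, 0.124, 0.364], [-0.16, 0.59, -0.792, 1.048], [0.007, -0.801, -0.598, 0.812], [0.0, 0.0, 0.0, 1.0]]
```

View pics/top0.png

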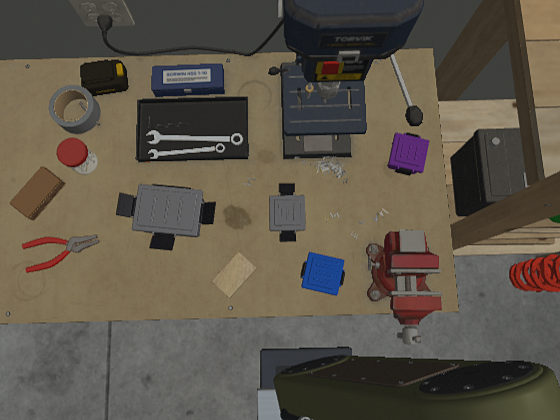

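View pics/side0.png

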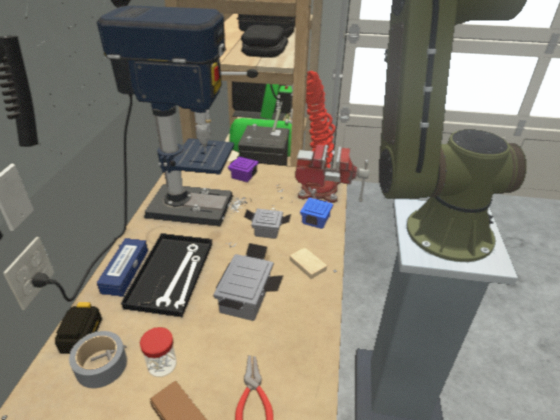

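The two bins are the oblong grey one with three flaps at top (168,210) and the square grey one at top (287,212). The blue one at (323,273) and the purple one at (408,153) are look-alikes. The job is on the grey one at (168,210), which is oblong with flaps at (125,204), (208,213) and (162,241). I'll confirm with a crop and measure.

```bash
cat > h.py <<'E'
import numpy as np,cv2
def cloud(c):
    z=c['z_map'];v,u=np.mgrid[:z.shape[0],:z.shape[1]]
    P=np.stack([(u-c['cx'])/c['fx']*z,(v-c['cy'])/c['fy']*z,z],-1)
    T=c['T'];return P@T[:3,:3].T+T[:3,3]
def measure(c,roi):
    u0,v0,u1,v1=roi
    W=cloud(c)[v0:v1,u0:u1];C=c['color'][v0:v1,u0:u1].astype(int)
    ok=c['z_map'][v0:v1,u0:u1]>0
    dark=ok&(C.max(-1)<60)
    lid=ok&(abs(W[...,2]-.075)<.006)&(C.max(-1)>70)&(C.max(-1)-C.min(-1)<25)
    k=np.ones((3,3),np.uint8)
    n,l,s,_=cv2.connectedComponentsWithStats(cv2.morphologyEx(lid.astype(np.uint8),cv2.MORPH_CLOSE,k))
    L=W[(l==1+np.argmax(s[1:,4]))&lid]
    r=cv2.minAreaRect(L[:,:2].astype(np.float32)*1000)
    return W,C,dark,L,r
E
python3 - <<'E'
from h import *
c=dict(np.load('top0.npz'))
roi=(100,165,235,265)
W,C,dark,L,r=measure(c,roi)
print(r,np.median(L[:,2]))
box=cv2.boxPoints(r);print(box)
ctr=np.array(r[0])/1000
# long axis
e=[box[1]-box[0],box[2]-box[1]];e=max(e,key=np.linalg.norm);e=e/np.linalg.norm(e)
if e[1]<0:e=-e
Y=e;X=np.array([e[1],-e[0]]);print('X',X,'yaw',np.arctan2(X[1],X[0]))
n,l,s,_=cv2.connectedComponentsWithStats(dark.astype(np.uint8))
for i in range(1,n):
    if s[i,4]>60:
        p=W[l==i];d=p[:,:2]-ctr;a=d@X;b=d@Y
        q=lambda t:np.round(np.percentile(t,[3,50,97])*1000)
        print(s[i],'x',q(a),'y',q(b),'z',q(p[:,2]))
im=c['color'][165:265,100:340,::-1];cv2.imwrite('pics/crop0.png',cv2.resize(im,None,fx=3,fy=3,interpolation=cv2.INTER_CUBIC))
E
```

```text
((539.1444091796875, 344.97308349609375), (169.43942260742188, 106.24299621582031), 83.06344604492188) 0.07551044795728545
[[476.1801  267.28897]
 [581.64545 254.45798]
 [602.1087  422.6572 ]
 [496.64337 435.4882 ]]
X [ 0.99268043 -0.12077033] yaw -0.12106586
[ 16  28  21  24 383] x [-20.   2.  24.] y [ 74.  91. 106.] z [68. 79. 89.]
[ 99  37  17  22 310] x [-21.   1.  24.] y [-103.  -88.  -71.] z [68. 79. 89.]
[ 49  67  26  18 364] x [-85. -69. -51.] y [-21.   1.  24.] z [68. 76. 83.]
```

View pics/crop0.png

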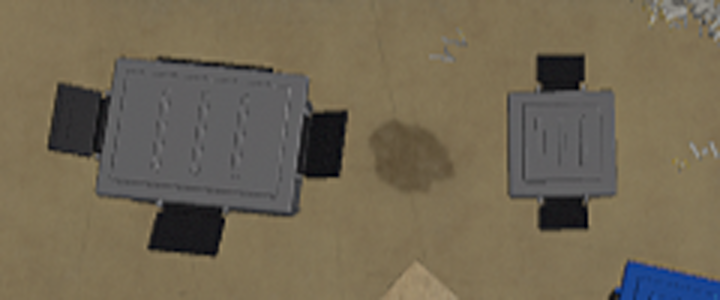

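The crop shows the oblong grey bin with black flaps on its left, right and front, and the square bin to its right with clips open. The target is confirmed. I measured its origin at about (0.541, 0.346) with yaw −0.121. Next I'll plan the approach and check overhead clearance.

```bash
cat >> h.py <<'E'
from scipy.spatial.transform import Rotation as R
O=np.array([.541,.346]);YAW=-.121
def b2w(x,y,z):  # bin frame mm, z= fingertip height mm -> TCP world
    c,s=np.cos(YAW),np.sin(YAW);return np.array([O[0]+(c*x-s*y)/1e3,O[1]+(s*x+c*y)/1e3,z/1e3+.025])
def rel(pos,quat,tgt,yaw=YAW):
    M=R.from_quat(np.roll(quat,-1)).as_matrix()
    cur=np.arctan2(M[1,0],M[0,0]);t=-(yaw-cur);t=(t+np.pi)%(2*np.pi)-np.pi
    return np.round(M.T@(tgt-pos)*1e3,1),round(np.degrees(t),2)
def show(pts):
    from rig import manip
    o=manip.get_obs();print(round(o['time_s'],2),o['position'].round(4),'F',np.round(o['ft_force'],1),'q',np.round(o['qpos'],2),'g',o['grip_width'])
    for p in pts:
        print(np.round(p,3),*rel(np.array(o['position']),o['ee_rot'],p))
E
python3 - <<'E'
from h import *
c=dict(np.load('top0.npz'));W=cloud(c);m=(c['z_map']>0)
for lo in(.12,.2,.3):
    for y0 in np.arange(-.4,.6,.1):
        k=m&(W[...,2]>lo)&(W[...,0]>.3)&(W[...,1]>y0)&(W[...,1]<y0+.1)
        if k.sum()>5:print(lo,round(y0,1),W[k][:,0].min().round(3),W[k][:,2].max().round(3))
show([np.array([.45,-.15,.3]),b2w(-79,0,140),b2w(-79,0,115)])
E
```

```text
0.12 -0.4 0.477 0.396
0.12 -0.3 0.313 0.152
0.12 -0.2 0.313 0.415
0.12 -0.1 0.595 0.575
0.12 -0.0 0.652 0.574
0.12 0.1 0.722 0.498
0.12 0.2 0.978 0.173
0.12 0.3 0.978 0.178
0.12 0.4 0.919 0.193
0.12 0.5 0.971 0.191
0.2 -0.4 0.477 0.396
0.2 -0.2 0.591 0.415
0.2 -0.1 0.595 0.575
0.2 -0.0 0.652 0.574
0.2 0.1 0.722 0.498
0.3 -0.4 0.477 0.396
0.3 -0.2 0.591 0.415
0.3 -0.1 0.595 0.575
0.3 -0.0 0.652 0.574
0.3 0.1 0.722 0.498
0.1 [ 0.1582 -0.5265  0.2299] F [-0.3  0.1 -0.9] q [-1.35  0.3   1.52 -0.    1.32 -0.07] g 0.09402309491734101
[ 0.45 -0.15  0.3 ] [-276.8 -387.8  -69.7] -66.35
[0.463 0.356 0.165] [-757.2 -545.3   65.8] -66.35
[0.463 0.356 0.14 ] [-757.2 -545.2   90.8] -66.35
```

Emit:
{"op": "carry_out", "data": {
  "increments": [
    [0, [-25, -30, -30], -4],
    [0, [-50, -62, -60], -8],
    [0, [-80, -98, -70], -16],
    [0, [-110, -135, -70], -24],
    [0, [-140, -172, -70], -32],
    [0, [-170, -209, -70], -40],
    [0, [-202, -248, -70], -48],
    [0, [-230, -283, -70], -56]
  ],
  "force": 20
}}

```text
time_s: 0.9
position: [0.3637, -0.223, 0.3004]
ee_rot: [-0.0, 0.989, -0.147, 0.0]
ft_force: [0.6, -0.0, 0.2]
grip_width: 0.0335
```

Run:
```python
from h import *
show([np.array([.42,0.05,.3]),b2w(-79,0,200),b2w(-79,0,115)])
```

```text
0.9 [ 0.3637 -0.223   0.3004] F [ 0.6 -0.   0.2] q [-0.64 -0.03  1.73  0.    1.44 -0.34] g 0.0334662398892686
[0.42 0.05 0.3 ] [ -25.7 -277.6    0.4] -10.01
[0.463 0.356 0.225] [ -74.1 -582.2   75.5] -10.01
[0.463 0.356 0.14 ] [ -74.1 -582.2  160.5] -10.01
```

Emit:
{"op": "carry_out", "data": {
  "increments": [
    [0, [-5, -46, 0], -3],
    [0, [-10, -92, 0], -6],
    [0, [-15, -140, 0], -10],
    [0, [-20, -188, 0], -10],
    [0, [-24, -236, 0], -10],
    [0, [-28, -284, 0], -10],
    [0, [-36, -332, 0], -10],
    [0, [-44, -380, 0], -10]
  ]
}}

```text
time_s: 1.7
position: [0.4337, 0.153, 0.3003]
ee_rot: [0.0, 0.998, -0.063, -0.0]
ft_force: [1.3, 0.1, -0.5]
grip_width: 0.0006
```

Run:
```python
from h import *
show([b2w(-79,0,200),b2w(-79,0,115)])
```

```text
1.7 [0.4337 0.153  0.3003] F [ 1.3  0.1 -0.5] q [ 0.26  0.05  1.65 -0.    1.44  0.39] g 0.0006139636593972808
[0.463 0.356 0.225] [   3.  -204.6   75.3] -0.34
[0.463 0.356 0.14 ] [   3.  -204.6  160.3] -0.34
```

Emit:
{"op": "carry_out", "data": {
  "increments": [
    [0, [3, -45, 0], 0],
    [0, [3, -90, 20], 0],
    [0, [3, -135, 45], 0],
    [0, [3, -175, 80], 0],
    [0, [3, -200, 115], 0],
    [0, [3, -205, 145], 0],
    [0, [3, -205, 160], 0],
    [0, [3, -205, 160], 0]
  ]
}}

```text
time_s: 2.5
position: [0.4619, 0.3534, 0.1378]
ee_rot: [0.001, 0.998, -0.063, -0.002]
ft_force: [-0.3, -0.3, -0.1]
grip_width: 0.0006
```

Run:
```python
from h import *
show([b2w(-79,0,36),b2w(-70,0,36)])
from rig import manip
for n in('top','side'):
    c=manip.read_camera(n);im=c['color'][150:280,80:320] if n=='top' else c['color'][150:340,160:380]
    cv2.imwrite(f'pics/{n}1.png',cv2.resize(im[:,:,::-1],None,fx=3,fy=3))
```

```text
2.5 [0.4619 0.3534 0.1378] F [-0.3 -0.3 -0.1] q [ 0.59  0.46  1.53 -0.    1.16  0.72] g 0.0006308378939064094
[0.463 0.356 0.061] [ 0.7 -2.5 76.8] -0.32
[0.472 0.354 0.061] [ 9.7 -2.5 76.7] -0.32
```

View pics/side1.png

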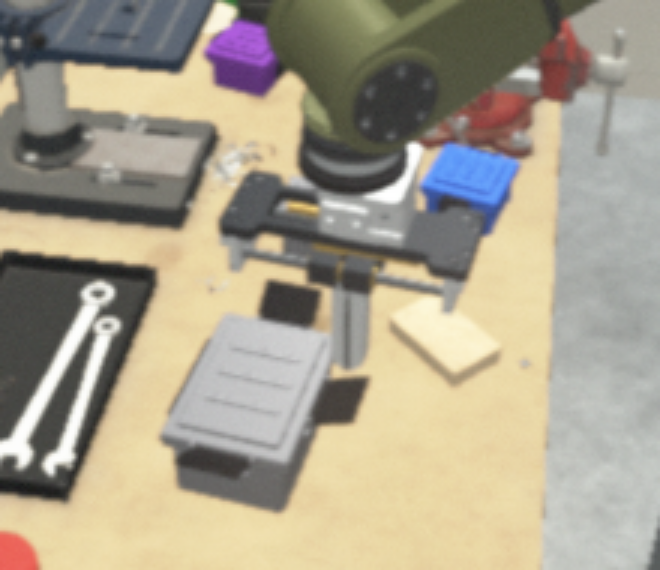

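View pics/top1.png

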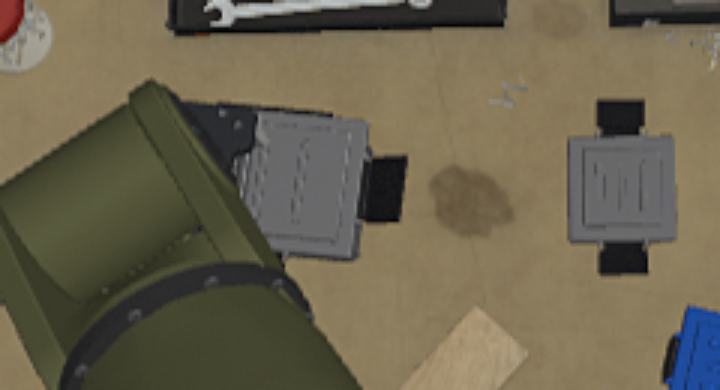

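Side view: the closed fingers stand above the front flap, at crop (350,365), and the rest is clear. I'll press down now.

Emit:
{"op": "carry_out", "data": {
  "increments": [
    [0, [0, -2, 12], 0],
    [0, [0, -2, 24], 0],
    [0, [0, -2, 34], 0],
    [0, [0, -2, 43], 0],
    [0, [0, -2, 52], 0],
    [0, [0, -2, 61], 0],
    [0, [0, -2, 69], 0],
    [0, [0, -2, 77], 0]
  ]
}}

```text
time_s: 3.4
position: [0.4631, 0.3559, 0.0628]
ee_rot: [-0.0, 0.998, -0.063, -0.0]
ft_force: [-0.6, 0.5, 1.8]
grip_width: 0.0002
```

Run:
```python
from h import *
show([b2w(-79,0,36),b2w(-70,0,36),b2w(-67,0,36)])
from rig import manip
for n in('side',):
    c=manip.read_camera(n);im=c['color'][150:340,160:380]
    cv2.imwrite(f'pics/{n}2.png',cv2.resize(im[:,:,::-1],None,fx=3,fy=3))
```

```text
3.4 [0.4631 0.3559 0.0628] F [-0.6  0.5  1.8] q [0.59 0.56 1.57 0.   1.01 0.72] g 0.0002307555773859
[0.463 0.356 0.061] [-0.5  0.4  1.8] -0.35
[0.472 0.354 0.061] [8.5 0.3 1.8] -0.35
[0.474 0.354 0.061] [11.5  0.3  1.8] -0.35
```

View pics/side2.png

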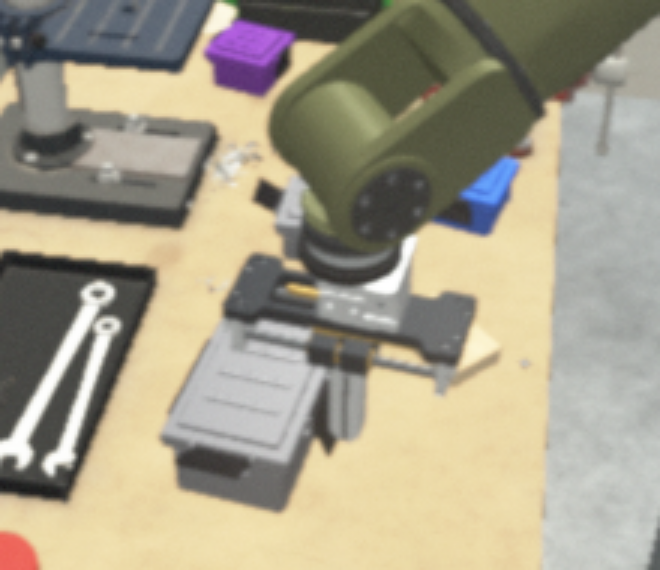

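The front flap is folded most of the way, at crop (328,430) between finger and bin. I'll push inward.

Emit:
{"op": "carry_out", "data": {
  "increments": [
    [0, [2, 0, 1], 0],
    [0, [4, 0, 2], 0],
    [0, [6, 0, 2], 0],
    [0, [7, 0, 2], 0],
    [0, [8, 0, 2], 0],
    [0, [9, 0, 2], 0],
    [0, [9, 0, 2], 0],
    [0, [9, 0, 2], 0]
  ]
}}

```text
time_s: 4.25
position: [0.4712, 0.3548, 0.0614]
ee_rot: [0.0, 0.998, -0.063, -0.001]
ft_force: [-8.6, 1.7, 0.7]
grip_width: 0.0002
```

Run:
```python
from h import *
show([b2w(-70,0,36)])
```

```text
4.25 [0.4712 0.3548 0.0614] F [-8.6  1.7  0.7] q [0.58 0.57 1.55 0.   1.02 0.71] g 0.0002303249266649872
[0.472 0.354 0.061] [0.3 0.3 0.4] -0.34
```

8.6 N of contact, so the front flap is flush. I'll retract, lift and go to the right end.

Emit:
{"op": "carry_out", "data": {
  "increments": [
    [0, [-8, 0, 0], 0],
    [0, [-18, 0, 0], 0],
    [0, [-20, 0, -25], 0],
    [0, [-20, 20, -65], 0],
    [0, [0, 50, -95], 0],
    [0, [30, 80, -100], 0],
    [0, [55, 91, -100], 0],
    [0, [70, 91, -95], 0]
  ]
}}

```text
time_s: 5.05
position: [0.5315, 0.254, 0.1578]
ee_rot: [-0.0, 0.998, -0.065, 0.001]
ft_force: [-0.6, -0.3, 0.0]
grip_width: 0.0004
```

Run:
```python
from h import *
show([b2w(0,-92,115),b2w(0,-92,36)])
from rig import manip
for n in('top','side'):
    c=manip.read_camera(n);im=c['color'][150:280,80:320] if n=='top' else c['color'][150:340,160:380]
    cv2.imwrite(f'pics/{n}3.png',cv2.resize(im[:,:,::-1],None,fx=3,fy=3))
```

```text
5.05 [0.5315 0.254  0.1578] F [-0.6 -0.3  0. ] q [ 0.38  0.45  1.49 -0.    1.2   0.51] g 0.00040122665282521627
[0.53  0.255 0.14 ] [-1.7 -0.5 17.8] -0.47
[0.53  0.255 0.061] [-1.9 -0.4 96.8] -0.47
```

View pics/side3.png

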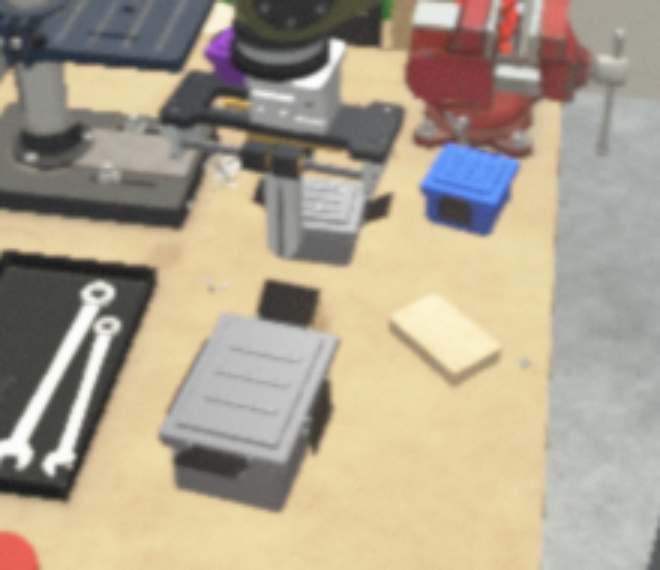

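The front flap now hangs down at crop (320,415). The fingers are above the right flap and clear of the small bin. I'll press it down.

Emit:
{"op": "carry_out", "data": {
  "increments": [
    [0, [-2, 0, 22], 0],
    [0, [-2, 0, 38], 0],
    [0, [-2, 0, 50], 0],
    [0, [-2, 0, 60], 0],
    [0, [-2, 0, 70], 0],
    [0, [-2, 0, 80], 0],
    [0, [-2, 0, 89], 0],
    [0, [-2, 0, 97], 0]
  ]
}}

```text
time_s: 5.95
position: [0.5279, 0.2559, 0.0589]
ee_rot: [0.0, 0.998, -0.063, -0.0]
ft_force: [0.1, -1.1, 0.6]
grip_width: 0.0008
```

Run:
```python
from h import *
show([b2w(0,-92,36),b2w(0,-85,36)])
from rig import manip
for n in('side','top'):
    c=manip.read_camera(n);im=c['color'][150:280,80:320] if n=='top' else c['color'][150:340,160:380]
    cv2.imwrite(f'pics/{n}4.png',cv2.resize(im[:,:,::-1],None,fx=3,fy=3))
```

```text
5.95 [0.5279 0.2559 0.0589] F [ 0.1 -1.1  0.6] q [ 0.39  0.57  1.56 -0.    1.01  0.52] g 0.0008074653848770089
[0.53  0.255 0.061] [ 2.1  0.9 -2.1] -0.34
[0.531 0.262 0.061] [ 2.1 -6.1 -2.1] -0.34
```

View pics/side4.png

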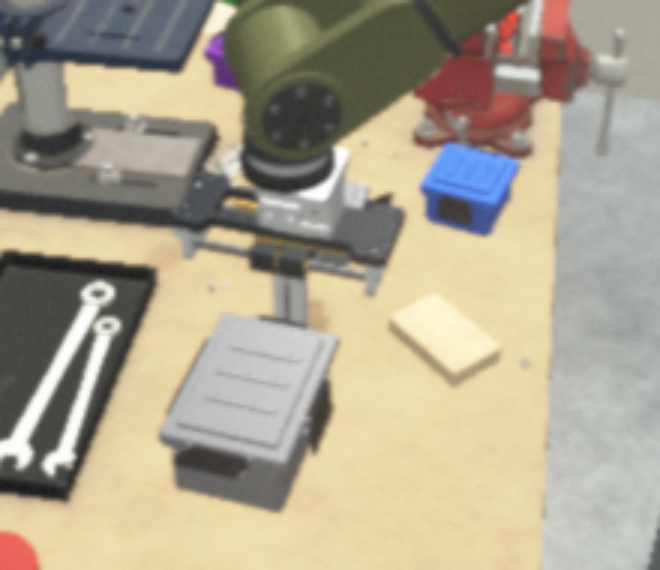

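View pics/top4.png

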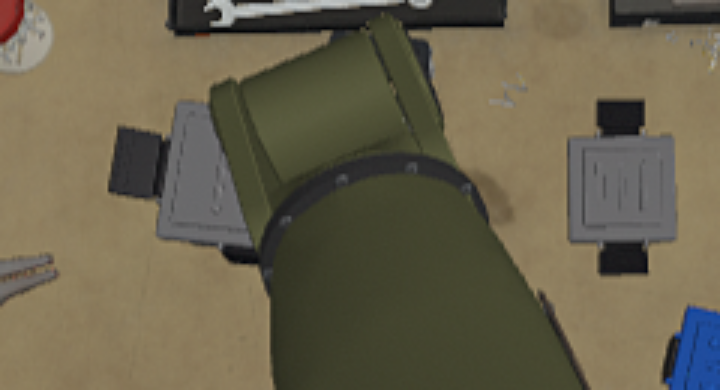

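The right flap is down behind the lid. I'll push inward, which is −tool y.

Emit:
{"op": "carry_out", "data": {
  "increments": [
    [0, [0, -2, -1], 0],
    [0, [0, -4, -2], 0],
    [0, [0, -5, -2], 0],
    [0, [0, -6, -2], 0],
    [0, [0, -6, -2], 0],
    [0, [0, -7, -2], 0],
    [0, [0, -7, -2], 0],
    [0, [0, -7, -2], 0]
  ]
}}

```text
time_s: 6.85
position: [0.5285, 0.2621, 0.0611]
ee_rot: [0.001, 0.998, -0.064, -0.001]
ft_force: [-1.3, -5.3, -5.4]
grip_width: 0.0004
```

Run:
```python
from h import *
show([b2w(0,-85,36)])
```

```text
6.85 [0.5285 0.2621 0.0611] F [-1.3 -5.3 -5.4] q [ 0.4   0.57  1.55 -0.    1.02  0.53] g 0.0004146078714962792
[0.531 0.262 0.061] [2.3 0.2 0.1] -0.35
```

Emit:
{"op": "carry_out", "data": {
  "increments": [
    [0, [0, -1, 0], 0],
    [0, [0, -1, 0], 0],
    [0, [0, -1, 0], 0],
    [0, [0, 0, 0], 0],
    [0, [0, 8, 0], 0],
    [0, [0, 20, 0], 0],
    [0, [0, 22, -20], 0],
    [0, [0, 22, -50], 0]
  ]
}}

```text
time_s: 7.65
position: [0.5254, 0.2395, 0.1109]
ee_rot: [0.001, 0.998, -0.064, -0.001]
ft_force: [-0.5, 0.7, -0.3]
grip_width: 0.0005
```

Emit:
{"op": "carry_out", "data": {
  "increments": [
    [0, [-20, 0, -40], 0],
    [0, [-50, 0, -50], 0],
    [0, [-100, 0, -50], 0],
    [0, [-150, 0, -50], 0],
    [0, [-180, -30, -50], 0],
    [0, [-180, -30, -50], 0],
    [0, [-180, -30, -50], 0],
    [0, [-180, -30, -50], 0]
  ]
}}

```text
time_s: 8.45
position: [0.352, 0.2928, 0.1615]
ee_rot: [-0.0, 0.998, -0.064, 0.0]
ft_force: [0.3, -1.8, 0.1]
grip_width: 0.0006
```

Run:
```python
from h import *
show([b2w(0,91,115)])
from rig import manip
for n in('side','top'):
    c=manip.read_camera(n);np.savez(f'{n}5.npz',**c);im=c['color'][150:280,80:320] if n=='top' else c['color'][230:330,190:310]
    cv2.imwrite(f'pics/{n}5.png',cv2.resize(im[:,:,::-1],None,fx=3 if n=='top' else 5,fy=3 if n=='top' else 5))
```

```text
8.45 [0.352  0.2928 0.1615] F [ 0.3 -1.8  0.1] q [ 0.61  0.17  1.85 -0.    1.12  0.74] g 0.00055718703726794
[0.552 0.436 0.14 ] [ 180.  -167.8   21.6] -0.39
```

View pics/side5.png

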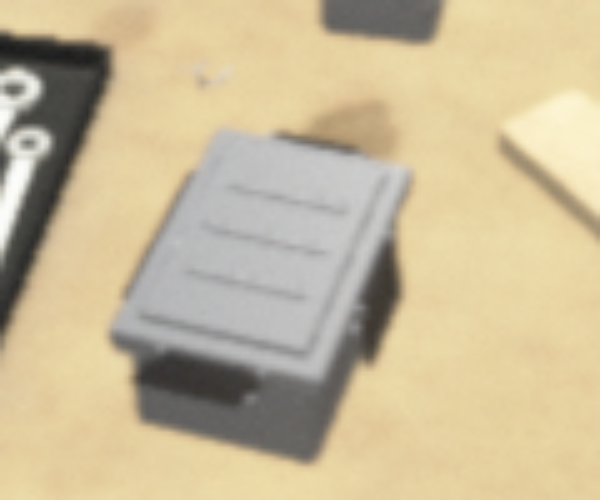

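View pics/top5.png

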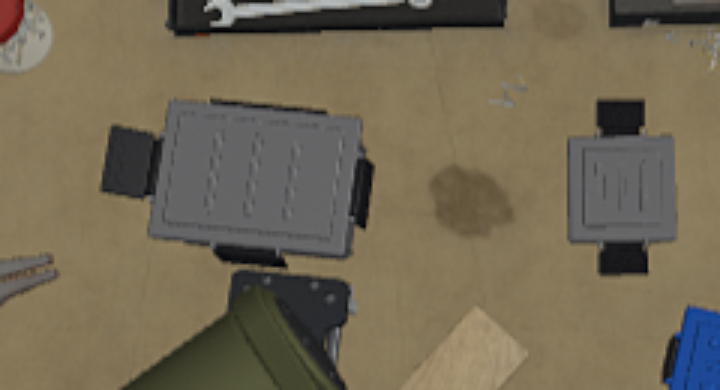

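Run:
```python
from h import *
c=dict(np.load('top5.npz'))
W=cloud(c);C=c['color'].astype(int);ok=c['z_map']>0
roi=np.zeros(ok.shape,bool);roi[170:245,110:212]=1
lid=roi&ok&(abs(W[...,2]-.075)<.004)&(C.max(-1)>70)&(C.max(-1)-C.min(-1)<25)
L=W[lid][:,:2]*1000
r=cv2.minAreaRect(L.astype(np.float32));print(r)
box=cv2.boxPoints(r);print(box)
ang=np.arctan2(*(lambda e:(e[1],e[0]))(box[1]-box[0]));print(np.degrees(ang))
for t in(-.10,-.121,-.14):
    X=np.array([np.cos(t),np.sin(t)]);Y=np.array([-X[1],X[0]]);d=L-np.array([541,346])
    print(t,np.percentile(d@X,[.5,2,98,99.5]).round(1),np.percentile(d@Y,[.5,2,98,99.5]).round(1))
X=np.array([np.cos(YAW),np.sin(YAW)]);Y=np.array([-X[1],X[0]])
dark=ok&(C.max(-1)<60);dark[:150]=0;dark[240:]=0;dark[:,:100]=0;dark[:,215:]=0
n,l,s,_=cv2.connectedComponentsWithStats(dark.astype(np.uint8))
for i in range(1,n):
    if s[i,4]>25:
        p=W[l==i];d=p[:,:2]*1000-np.array([541,346]);q=lambda t:np.round(np.percentile(t,[3,20,50,80,97]))
        print(s[i],'x',q(d@X),'y',q(d@Y),'z',q(p[:,2]*1000))
s5=dict(np.load('side5.npz'));Ws=cloud(s5);
# front flap from side: crop px (380,300)/5+(190,230)
for u,v in[(266,280),(268,285),(266,290),(264,296),(263,300),(262,290),(270,300)]:
    p=Ws[v,u];d=p[:2]*1000-np.array([541,346]);print(u,v,round(d@X),round(d@Y),round(p[2]*1000),s5['color'][v,u])
```

```text
((541.87939453125, 355.02532958984375), (156.7291717529297, 106.49575805664062), 82.89468383789062)
[[479.34723 283.84897]
 [585.0252  270.67612]
 [604.41156 426.2017 ]
 [498.73358 439.37454]]
-7.105319
-0.1 [-49.2 -46.8  50.3  52.9] [-65.7 -63.   73.3  76.1]
-0.121 [-48.9 -47.   50.4  52.1] [-65.3 -63.1  73.2  76. ]
-0.14 [-49.1 -47.   50.3  52.1] [-65.1 -62.8  73.2  76.2]
[135 150  80  12 567] x [123. 132. 141. 149. 159.] y [-74. -45.  11.  85. 103.] z [-0.  3.  6. 22. 27.]
[150 183  31   4  31] x [53. 54. 55. 56. 57.] y [-18.  -8.  14.  35.  44.] z [62. 65. 68. 71. 72.]
[114 192  21  24 378] x [-20. -13.   1.  15.  24.] y [ 78.  85.  95. 104. 109.] z [69. 73. 79. 85. 89.]
[196 203   9  23 127] x [-22. -14.  -1.  13.  23.] y [-73. -73. -72. -69. -67.] z [36. 45. 66. 71. 73.]
[151 231  25   8 123] x [-58. -57. -56. -53. -51.] y [-18. -10.   4.  19.  27.] z [37. 46. 63. 71. 73.]
266 280 -54 -6 69 [94 90 87]
268 285 -59 -4 57 [74 67 58]
266 290 -59 11 54 [65 60 50]
264 296 -59 27 51 [61 58 49]
263 300 -57 29 40 [84 77 67]
262 290 -53 25 68 [102 100  96]
270 300 -63 -9 0 [233 215 165]
```

Run:
```python
from h import *
c=dict(np.load('top5.npz'))
W=cloud(c);C=c['color'].astype(int);X=np.array([np.cos(YAW),np.sin(YAW)]);Y=np.array([-X[1],X[0]])
for nm,(u0,v0,u1,v1),a,sg in[('front',(150,230,178,241),X,-1),('right',(195,202,207,227),Y,-1)]:
    w=W[v0:v1,u0:u1].reshape(-1,3);k=(C[v0:v1,u0:u1].max(-1)<60).ravel();w=w[k]
    o=sg*((w[:,:2]*1000-np.array([541,346]))@a);z=w[:,2]*1000
    for lo in range(28,76,6):
        m=(z>=lo)&(z<lo+6);print(nm,lo,m.sum(),np.round(np.percentile(o[m],[10,50,90]),1) if m.any() else '')
```

```text
front 28 0 
front 34 11 [56.8 57.7 58. ]
front 40 13 [56.7 57.3 58.4]
front 46 19 [56.  56.5 57.9]
front 52 14 [55.  55.6 56.3]
front 58 6 [53.9 55.9 56.4]
front 64 21 [50.5 53.1 55.9]
front 70 40 [51.2 53.7 55.9]
right 28 1 [72.8 72.8 72.8]
right 34 10 [72.1 72.7 73.2]
right 40 17 [72.  72.6 73.6]
right 46 12 [71.6 72.  72.6]
right 52 16 [71.1 71.9 72.2]
right 58 5 [70.  71.5 71.9]
right 64 25 [66.6 70.4 72.4]
right 70 40 [67.4 69.7 72.5]
```

Both flaps are near flat. There's perhaps a small residual tilt of about 3–5°, and the bin slid about 4 mm towards +y. I'll fold the left flap next, pushing low so the whole flap is covered, which also nudges the bin back. Then I'll re-press the others low.

Emit:
{"op": "carry_out", "data": {
  "increments": [
    [0, [20, -45, 0], 0],
    [0, [50, -85, 0], 0],
    [0, [80, -125, 0], 0],
    [0, [115, -155, 0], 0],
    [0, [150, -172, 5], 0],
    [0, [178, -172, 20], 0],
    [0, [180, -172, 22], 0],
    [0, [180, -172, 22], 0]
  ]
}}

```text
time_s: 9.35
position: [0.5522, 0.4401, 0.1381]
ee_rot: [0.001, 0.998, -0.064, -0.001]
ft_force: [-0.8, 0.1, -0.3]
grip_width: 0.0007
```

Emit:
{"op": "carry_out", "data": {
  "increments": [
    [0, [0, 0, 15], 0],
    [0, [0, 0, 27], 0],
    [0, [0, 0, 38], 0],
    [0, [0, 0, 49], 0],
    [0, [0, 0, 60], 0],
    [0, [0, 0, 70], 0],
    [0, [0, 0, 80], 0],
    [0, [0, 0, 80], 0]
  ]
}}

```text
time_s: 10.15
position: [0.551, 0.4408, 0.0572]
ee_rot: [0.001, 0.998, -0.063, -0.001]
ft_force: [0.4, 0.2, -0.2]
grip_width: 0.0004
```

Run:
```python
from h import *
show([b2w(0,95,24),b2w(0,85.5,24)])
from rig import manip
for n in('side',):
    c=manip.read_camera(n);im=c['color'][150:340,160:380]
    cv2.imwrite(f'pics/{n}6.png',cv2.resize(im[:,:,::-1],None,fx=3,fy=3))
```

```text
10.15 [0.551  0.4408 0.0572] F [ 0.4  0.2 -0.2] q [ 0.62  0.81  1.15 -0.    1.18  0.75] g 0.0004089659505931298
[0.552 0.44  0.049] [1.6 0.3 8.2] -0.34
[0.551 0.431 0.049] [1.6 9.8 8.3] -0.34
```

View pics/side6.png

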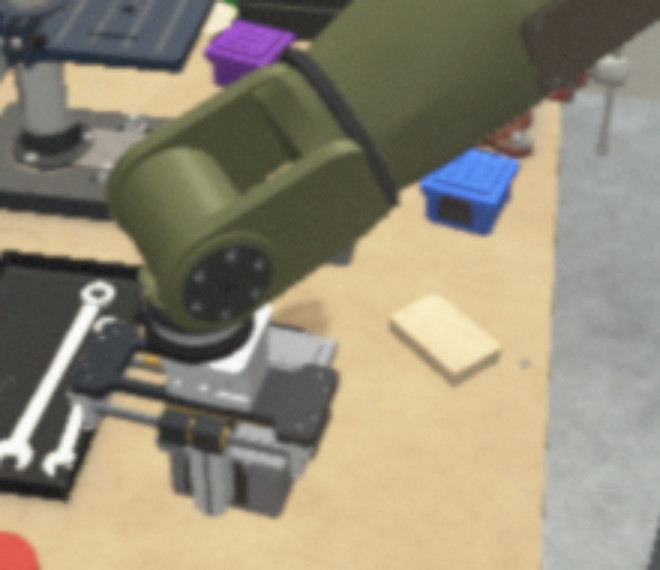

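The left flap is folded behind the fingers, at crop (240,480). I'll move in, lower and push.

Emit:
{"op": "carry_out", "data": {
  "increments": [
    [0, [1, 2, 0], 0],
    [0, [1, 3, 4], 0],
    [0, [1, 4, 8], 0],
    [0, [1, 6, 8], 0],
    [0, [1, 7, 8], 0],
    [0, [1, 8, 8], 0],
    [0, [1, 9, 8], 0],
    [0, [1, 10, 8], 0]
  ]
}}

```text
time_s: 11.0
position: [0.5515, 0.4325, 0.052]
ee_rot: [-0.001, 0.998, -0.063, 0.001]
ft_force: [1.2, 9.2, 1.5]
grip_width: 0.0007
```

Emit:
{"op": "carry_out", "data": {
  "increments": [
    [0, [0, 0.5, 0], 0],
    [0, [0, 0.5, 0], 0],
    [0, [0, 0.5, 0], 0],
    [0, [0, 0, 0], 0],
    [0, [0, -8, 0], 0],
    [0, [0, -18, 0], 0],
    [0, [0, -20, -20], 0],
    [0, [0, -20, -55], 0]
  ]
}}

```text
time_s: 11.8
position: [0.5529, 0.4512, 0.104]
ee_rot: [0.002, 0.998, -0.063, -0.002]
ft_force: [-0.3, 0.2, 1.6]
grip_width: 0.0005
```

Run:
```python
from h import *
show([b2w(-130,60,130),b2w(-130,0,24)])
```

```text
11.8 [0.5529 0.4512 0.104 ] F [-0.3  0.2  1.6] q [ 0.63  0.78  1.09 -0.    1.27  0.76] g 0.00047607567983212333
[0.419 0.421 0.155] [-129.1   46.8  -50.3] -0.32
[0.412 0.362 0.049] [-128.3  106.4   55.9] -0.32
```

Move out in front of the bin and look.

Emit:
{"op": "carry_out", "data": {
  "increments": [
    [0, [-10, -5, -35], 0],
    [0, [-40, -5, -50], 0],
    [0, [-85, 0, -50], 0],
    [0, [-130, 10, -50], 0],
    [0, [-170, 35, -50], 0],
    [0, [-200, 70, -50], 0],
    [0, [-200, 107, -50], 0],
    [0, [-200, 107, -50], 0]
  ]
}}

```text
time_s: 12.6
position: [0.341, 0.3684, 0.1568]
ee_rot: [0.0, 0.998, -0.064, -0.0]
ft_force: [-0.5, 0.7, -0.1]
grip_width: 0.0004
```

```bash
cat > chk.py <<'E'
from h import *
from rig import manip
import sys
k=sys.argv[1]
for n in('side','top'):
    c=manip.read_camera(n);np.savez(f'{n}{k}.npz',**c);im=c['color'][150:280,80:320] if n=='top' else c['color'][230:330,190:310]
    f=3 if n=='top' else 5
    cv2.imwrite(f'pics/{n}{k}.png',cv2.resize(im[:,:,::-1],None,fx=f,fy=f))
W=cloud(c);C=c['color'].astype(int);X=np.array([np.cos(YAW),np.sin(YAW)]);Y=np.array([-X[1],X[0]]);ok=c['z_map']>0
roi=np.zeros(ok.shape,bool);roi[170:245,110:212]=1
lid=roi&ok&(abs(W[...,2]-.075)<.004)&(C.max(-1)>70)&(C.max(-1)-C.min(-1)<25)
L=W[lid][:,:2]*1000;print(cv2.minAreaRect(L.astype(np.float32)))
d=L-np.array([541,346]);print(np.percentile(d@X,[1,99]).round(1),np.percentile(d@Y,[1,99]).round(1))
w=W[165:245,110:212].reshape(-1,3);m=((C[165:245,110:212].max(-1)<60)&ok[165:245,110:212]).ravel();w=w[m]
d=w[:,:2]*1000-np.array([541,346]);x=d@X;y=d@Y;z=w[:,2]*1000
for nm,o,sel in[('front',-x,(x<-45)&(abs(y)<35)),('right',-y,(y<-60)&(abs(x)<30)),('left',y,(y>60)&(abs(x)<30))]:
    for lo in range(28,94,8):
        q=sel&(z>=lo)&(z<lo+8)
        if q.sum()>2:print(nm,lo,q.sum(),np.round(np.percentile(o[q],[10,50,90]),1))
show([b2w(-90,0,50)])
E
python3 chk.py 7
```

```text
((541.9190673828125, 345.143310546875), (150.57522583007812, 103.10436248779297), 83.04488372802734)
[-48.3  51.4] [-70.5  68.7]
front 28 5 [57.6 57.9 58.2]
front 36 23 [56.4 57.3 58.1]
front 44 18 [55.6 56.5 57.2]
front 52 17 [55.3 56.  56.6]
front 60 12 [52.3 55.1 56.4]
front 68 52 [50.9 53.3 55.9]
right 36 19 [78.1 79.  79.6]
right 44 21 [77.8 78.2 79.1]
right 52 15 [77.1 77.9 78.3]
right 60 13 [72.4 77.9 78.9]
right 68 56 [73.2 75.8 78.3]
left 60 3 [74.7 75.  76.5]
left 68 55 [70.8 73.6 76.2]
12.7 [0.3424 0.3707 0.1571] F [ 1.7 -0.1  0.8] q [ 0.75  0.27  1.73 -0.    1.13  0.88] g 0.00026607302179795735
[0.452 0.357 0.075] [ 1.10e+02 -1.00e-01  8.21e+01] -0.38
```

View pics/side7.png

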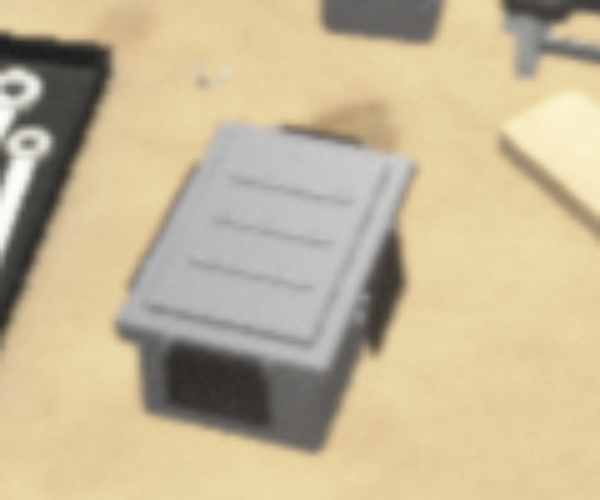

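View pics/top7.png

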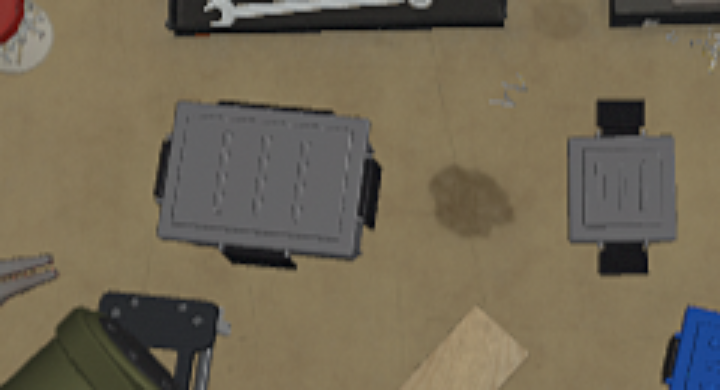

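The left flap lies flat. The front flap looks slightly flared in the side view, with its lower corners at crop (408,290) and (372,355). I'll project the expected flap corners at several angles for comparison.

Run:
```python
from h import *
import h
h.O=np.array([.5420,.3456])
def proj(c,p):
    T=np.linalg.inv(c['T']);q=T[:3,:3]@p+T[:3,3];return np.array([c['fx']*q[0]/q[2]+c['cx'],c['fy']*q[1]/q[2]+c['cy']])
cs=dict(np.load('side7.npz'));ct=dict(np.load('top7.npz'))
def b(x,y,z):return h.b2w(x,y,z)-[0,0,.025]
S=lambda p:((proj(cs,p)-[190,230])*5+2).round().astype(int)
Tt=lambda p:((proj(ct,p)-[80,150])*3+1).round().astype(int)
print('lid corners side',[S(b(x,y,75)).tolist() for x in(-52,52) for y in(-72,72)],'top',[Tt(b(x,y,75)).tolist() for x in(-52,52) for y in(-72,72)])
for a in(0,.1,.2,.3,.4):
    s,c=np.sin(a),np.cos(a)
    print(a,'front outer tips side',[S(b(-55-36*s-2*c,y,66-36*c+2*s)).tolist() for y in(-25,25)],'top',[Tt(b(-55-36*s-2*c,y,66-36*c+2*s)).tolist() for y in(-25,25)],'right top',[Tt(b(x,-75-36*s-2*c,66-36*c+2*s)).tolist() for x in(-25,25)],'left side',[S(b(x,75+36*s+2*c,66-36*c+2*s)).tolist() for x in(-25,25)])
c=cs;im=cv2.resize(cs['color'][245:310,250:280,::-1],None,fx=9,fy=9,interpolation=cv2.INTER_CUBIC)
im2=cv2.resize(ct['color'][195:245,145:215,::-1],None,fx=8,fy=8,interpolation=cv2.INTER_CUBIC)
H=max(im.shape[0],im2.shape[0]);A=np.zeros((H,im.shape[1]+im2.shape[1],3),np.uint8);A[:im.shape[0],:im.shape[1]]=im;A[:im2.shape[0],im.shape[1]:]=im2
A=cv2.convertScaleAbs(A,alpha=1.8);A=A[:600];cv2.imwrite('pics/z7.png',A);print(A.shape)
```

```text
lid corners side [[415, 149], [325, 366], [217, 109], [107, 315]] top [[351, 256], [153, 238], [369, 117], [175, 99]]
0 front outer tips side [[398, 282], [368, 358]] top [[297, 266], [231, 260]] right top [[372, 231], [380, 166]] left side [[267, 427], [164, 402]]
0.1 front outer tips side [[405, 283], [375, 359]] top [[297, 271], [231, 265]] right top [[376, 231], [384, 167]] left side [[264, 432], [162, 408]]
0.2 front outer tips side [[412, 284], [382, 360]] top [[296, 275], [230, 269]] right top [[381, 231], [389, 167]] left side [[262, 437], [159, 413]]
0.3 front outer tips side [[418, 284], [389, 360]] top [[295, 280], [229, 273]] right top [[385, 232], [393, 167]] left side [[259, 442], [156, 417]]
0.4 front outer tips side [[425, 283], [396, 359]] top [[294, 284], [228, 278]] right top [[389, 232], [397, 167]] left side [[257, 445], [153, 420]]
(585, 830, 3)
```

View pics/z7.png

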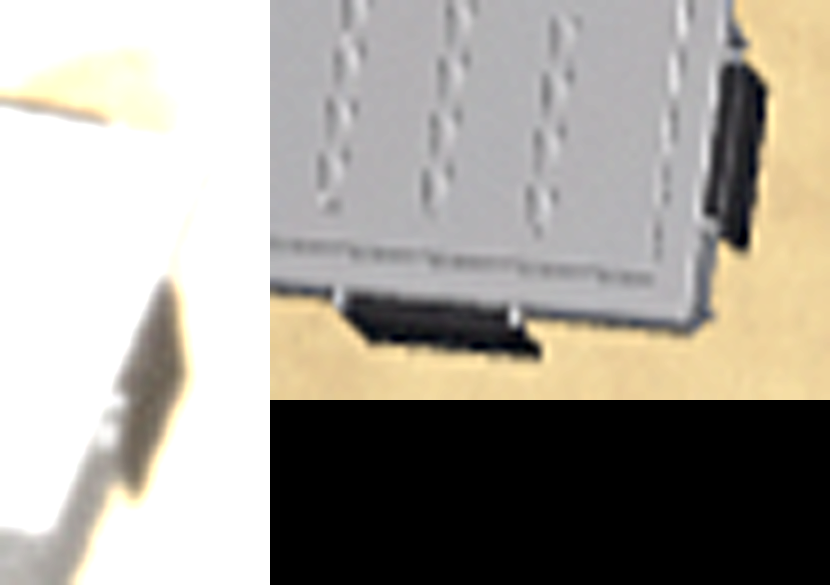

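Projection puts the front at about 0.07 rad and the right at about 0.04, with the left at 0. I'll re-press the front lower, covering the whole flap as I did on the left.

Emit:
{"op": "carry_out", "data": {
  "increments": [
    [0, [30, 0, 20], 0],
    [0, [60, 0, 50], 0],
    [0, [85, 0, 85], 0],
    [0, [105, 0, 108], 0],
    [0, [117, 0, 108], 0],
    [0, [122, 0, 108], 0],
    [0, [126, 0, 108], 0],
    [0, [129, 0, 108], 0]
  ]
}}

```text
time_s: 13.5
position: [0.4703, 0.3546, 0.0499]
ee_rot: [-0.001, 0.998, -0.063, 0.001]
ft_force: [-0.3, 0.4, -0.4]
grip_width: 0.0008
```

Run:
```python
from h import *
show([b2w(-69,0,24)])
```

```text
13.5 [0.4703 0.3546 0.0499] F [-0.3  0.4 -0.4] q [0.58 0.59 1.56 0.   0.99 0.71] g 0.0007947608714428535
[0.473 0.354 0.049] [2.2 0.  0.9] -0.32
```

Emit:
{"op": "carry_out", "data": {
  "increments": [
    [0, [0.5, 0, 0], 0],
    [0, [1, 0, 0], 0],
    [0, [1.5, 0, 0], 0],
    [0, [2, 0, 0], 0],
    [0, [2, 0, 0], 0],
    [0, [2.5, 0, 0], 0],
    [0, [2.5, 0, 0], 0],
    [0, [2.5, 0, 0], 0]
  ]
}}

```text
time_s: 14.3
position: [0.471, 0.3541, 0.0489]
ee_rot: [0.0, 0.998, -0.063, -0.001]
ft_force: [-12.5, 0.3, 8.8]
grip_width: 0.0007
```

12.5 N, flush. Now the right end, low.

Emit:
{"op": "carry_out", "data": {
  "increments": [
    [0, [-10, 0, 0], 0],
    [0, [-25, 0, 0], 0],
    [0, [-30, 40, -10], 0],
    [0, [-30, 80, -30], 0],
    [0, [-20, 108, -60], 0],
    [0, [10, 112, -75], 0],
    [0, [45, 112, -75], 0],
    [0, [70, 112, -70], 0]
  ]
}}

```text
time_s: 15.1
position: [0.5296, 0.2332, 0.1199]
ee_rot: [-0.001, 0.998, -0.064, 0.002]
ft_force: [-0.7, 1.0, -0.1]
grip_width: 0.0004
```

Run:
```python
from h import *
show([b2w(1,-102,24),b2w(1,-88,24),b2w(1,-85,24)])
```

```text
15.1 [0.5296 0.2332 0.1199] F [-0.7  1.  -0.1] q [ 0.35  0.47  1.55 -0.    1.11  0.48] g 0.0003847357260733539
[0.53  0.245 0.049] [ -1.5 -11.2  70.9] -0.38
[0.531 0.259 0.049] [ -1.6 -25.2  70.9] -0.38
[0.532 0.262 0.049] [ -1.7 -28.2  70.9] -0.38
```

Emit:
{"op": "carry_out", "data": {
  "increments": [
    [0, [-1, -5, 30], 0],
    [0, [-1, -10, 60], 0],
    [0, [-1, -13, 71], 0],
    [0, [-1, -18, 71], 0],
    [0, [-1, -22, 71], 0],
    [0, [-1, -25, 71], 0],
    [0, [-1, -26, 71], 0],
    [0, [-1, -27, 71], 0]
  ]
}}

```text
time_s: 15.9
position: [0.5305, 0.2599, 0.0488]
ee_rot: [0.001, 0.998, -0.064, 0.0]
ft_force: [-1.4, -10.5, 0.4]
grip_width: 0.0004
```

Run:
```python
from h import *
show([b2w(1,-85,24)])
```

```text
15.9 [0.5305 0.2599 0.0488] F [ -1.4 -10.5   0.4] q [ 0.39  0.59  1.56 -0.    0.99  0.52] g 0.0003624308575696488
[0.532 0.262 0.049] [ 1.  -1.8 -0.2] -0.35
```

10.5 N, flush. I'll retract and check.

Emit:
{"op": "carry_out", "data": {
  "increments": [
    [0, [0, 0, 0], 0],
    [0, [0, 8, 0], 0],
    [0, [0, 20, 0], 0],
    [0, [0, 24, -30], 0],
    [0, [0, 24, -75], 0],
    [0, [-40, 24, -110], 0],
    [0, [-90, 24, -110], 0],
    [0, [-140, 24, -110], 0]
  ]
}}

```text
time_s: 16.7
position: [0.3895, 0.2537, 0.1588]
ee_rot: [-0.001, 0.998, -0.064, 0.001]
ft_force: [1.3, 1.3, -0.0]
grip_width: 0.0006
```

Emit:
{"op": "carry_out", "data": {
  "increments": [
    [0, [-40, 0, 0], 0],
    [0, [-60, 30, -20], 0],
    [0, [-70, 60, -40], 0],
    [0, [-70, 100, -60], 0],
    [0, [-70, 100, -60], 0],
    [0, [-70, 100, -60], 0],
    [0, [-70, 100, -60], 0],
    [0, [-70, 100, -60], 0]
  ]
}}

```text
time_s: 17.5
position: [0.3084, 0.1643, 0.2169]
ee_rot: [0.0, 0.998, -0.063, -0.001]
ft_force: [-0.1, 0.5, -0.5]
grip_width: 0.0005
```

```bash
python3 chk.py 8
python3 - <<'E'
from h import *
c=dict(np.load('side8.npz'));im=cv2.resize(c['color'][235:315,200:290,::-1],None,fx=7,fy=7,interpolation=cv2.INTER_CUBIC)
cv2.imwrite('pics/z8.png',im)
E
```

```text
((541.1115112304688, 349.14788818359375), (150.9404296875, 105.936767578125), 82.77545928955078)
[-48.5  51.1] [-66.9  72.4]
front 28 3 [55.3 55.5 55.7]
front 36 10 [55.6 56.  56.6]
front 44 19 [54.7 55.4 56.2]
front 52 6 [54.9 55.2 55.3]
front 60 6 [53.6 54.9 55.6]
front 68 52 [51.4 53.8 56.1]
right 28 4 [74.5 75.1 75.6]
right 36 18 [74.4 75.4 76.1]
right 44 19 [74.2 74.8 75.6]
right 52 16 [73.7 74.3 74.7]
right 60 13 [72.3 74.2 75.1]
right 68 52 [69.9 72.  74.6]
left 68 57 [74.7 77.  79.9]
17.6 [0.3084 0.1643 0.2169] F [ 1.1  1.1 -0.5] q [ 0.38 -0.15  2.04  0.    1.26  0.51] g 0.00011485781345633566
[0.452 0.357 0.075] [ 118.1 -209.2  141.7] -0.29
```

View pics/z8.png

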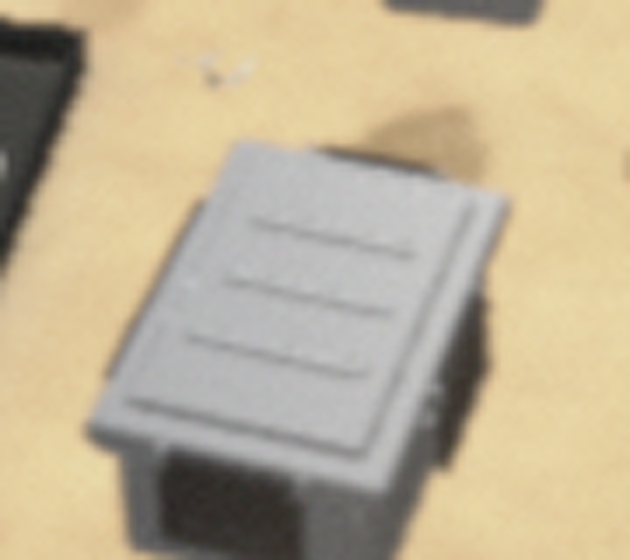

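View pics/top8.png

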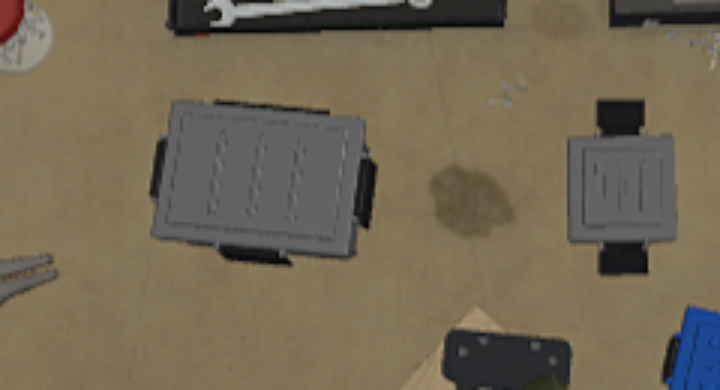

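```bash
python3 -c "
from rig import manip
print(manip.job_done())"
```

```text
the job is handed in; nothing more can be done
None
```

All three clip flaps on the oblong grey bin are folded down against its sides, and the job was handed in at about 17.6 s.

- **How it was done:** I pressed each flap down from above with the closed fingers, then pushed it against the wall. The front and right flaps were still tilted about 0.07 and 0.04 rad after the first push. I pressed both again lower down, with 12.5 N and 10.5 N.
- **Flaps at the last check:** the front flap is upright to within about 1 mm along its length. The left flap looks flat in the side view. The right flap's points still lean about 1 mm (0.04 rad or less). That is within the camera's calibration error, and that flap was pressed along its whole length, so I took it as flat.
- **Bin position:** the large bin slid back and forth a few millimetres and ended about 3 mm to the left (+y) of its start. Its turn is essentially unchanged.
- **Everything else:** the small square bin looks unmoved with both clips open, and I never went near the blue and purple look-alikes. The arm was clear of everything when I handed in. The largest force I read after any move was about 15 N.

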